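# Clamp a brass blank in the bench fixture

### The arm

A 7-joint arm with a two-finger parallel gripper is mounted at the origin on the work surface. World frame = base frame: x ahead of the robot, y to its left, z up, the work surface at z = 0. Lengths are in mm, angles in rad, forces in N, time in s.
With the tool pointing down it reaches from about 425 to 925 mm from the base axis. Payload 6.8 kg.
Tool frame: the origin (TCP) lies at the very end of the fingers, on their centre line; the grasp point (between the pads) lies 19 mm behind it; z points along the fingers, y is the line along which they close (so a half turn about z gives the same grasp; the last joint's range is limited). The gripper opens to 85 mm and grips with 20 to 120 N. Pads are 22 mm wide; open, the fingers measure 114 mm over their backs; the gripper's body (76 mm by 85 mm) begins 54 mm behind the grasp point. The pads swing forward as they close: fully open they stand 13 mm farther back than shut.
Start: joints at [1.153, 0.477, 0.022, 1.555, -0.011, 1.109, -0.083], TCP at [205.795, -642.881, 231.308] pointing down, gripper open.
Joint ranges: [-2.96, 2.96], [-0.34, 2.1], [-1.41, 1.46], [0.24, 2.44], [-1.37, 4.51], [0.17, 1.92], [-2.96, 2.96]. Speed limits (rad/s): [2.39, 2.39, 3.14, 3.14, 3.14, 3.14, 3.14].

### API

Orientations are given as a unit quaternion [x, y, z, w].
In Python, from workcell import * gives the robot as it stands.
- The arm moves only by the shell command python3 -m handwheel 'ROWS' [OPENING]. ROWS is JSON, one flat list of numbers, 6 for each row, row after row: the shift along the tool's x, y, z scaled (see below), then the turn, a rotation vector about the tool's x, y, z scaled (see below). In form: [dx, dy, dz, ax, ay, az, dx, dy, dz, ax, ay, az, ...]. A call has 1 to 20 rows; each row shifts and turns the commanded pose from where the row before left it, along the tool's axes as they then stand; what a row does not reach is not made up. The controller multiplies each number of a shift by 0.4 m and each number of a turn by 90 degrees. A row lasts 1/12 s, in which the tool goes at most 41.7 mm and 7.16 degrees, less where a joint would pass 70% of its speed; a pose out of reach is approached as far as the arm can. A call with a number of a shift or a turn outside -1 to 1 is refused whole. A call with a gripper value outside its range is refused whole. OPENING is the opening, from 0 (shut) to 1 (fully open), set as the call begins (- or left out, the last holds). The fingers move at their own pace and stop on an object; the grip force is fixed at half the most. Time passes only in rows, so rows that do not move let the fingers close. It gives the time, the measured TCP pose, the force, the opening and the grip force at its end, in the units of the state.
- read_state(): the state, without advancing time (a new reading comes with each control period).
- get_image(name): name is "scene" or "top"; returns a dict with "pixels" (480x640x3 uint8, red, green, blue), "z_map" (480x640 float32, mm along the optical axis (not along the pixel's ray), 0 where there is no reading), "intrinsics" (3x3 intrinsics, pixels), "k1" (the pictures are not rectified: a ray, as slopes to the right and down, at radius r is drawn at 1 + k1 r^2 times it, then the intrinsics apply), "rvec" (rotation vector, rad) and "tvec" (3), from world to camera coordinates, as OpenCV has them. Camera axes: x right, y down, z forward; pixel columns grow to the right and rows downward; lengths in mm; the calibration is good to about 2 mm. A picture is of the moment at which its call begins.
- close_job(): hands the job in; it is judged then, once.
Trained networks look in a picture, given as the dict that the camera call returned (one of the last four; its "shot" number tells which), for a name from the list of things; names that differ only in an ending like _2 or _b are one class to them, and where a whole thing is asked for, a point or a joint stands for the part that bears it (a point fixed in the world has none). Each returns a list of dicts, best first, with "p" (0 to 1); they miss things now and then, are a little off and sometimes report something else, mostly with a low value. They report only what shows in the picture. A call takes as long as a camera call. They do not tell look-alikes from the thing itself.
- find_in(query, picture): "at" ([x, y, z] in mm, in the coordinates of the camera as it stood for that picture, good to about 4 mm: the middle of the surface that is visible of it).
- outline_of(query, picture): "mask" (480x640 bool, what is visible of it).
- landmark_of(query, picture): "at" ([x, y, z] in mm, in the coordinates of the camera as it stood for that picture, good to about 4 mm: a listed point, or the origin of a listed thing).
The state is a dict: "time_s": time; "qpos": joint angles; "qd": joint speeds; "joint_efforts": joint torques, N m; "position": TCP position; "tcp_rot": TCP orientation; "contact_force": force on the tool from outside, world axes, zero at the start; "wrist_torque": the same for the moment, N m; "grip_width": finger opening in mm; "gripper_force": force on a finger pad.
Only numpy, scipy, OpenCV 4.12 (cv2) and the standard library are available. Lean on these libraries where they do the work, as an engineer would, in place of code of your own. Each camera call takes 0.05 s, during which the arm holds its last target. There are 200 camera calls.

### The job

Push the brass blank gently along its channel until it sits home against the fixture's end stop, then turn the knurled thumbscrew clockwise until its foot seats on the blank, and stop when the resistance has clearly risen: finger-tight, so the blank is held firmly but not dented. Let go and leave the spool, the tin and the brass disc where they are.

Things in the scene. Friction and masses are not known exactly. Their poses are not given: they have to be found in the camera images.
- fixture: Dark steel bed fixed to the bench, 18 mm thick, x -105 to +85, y -55 to +55 mm. Green rails on top (z 18 to 27 mm, x -35 to +65) form a channel 32.6 mm wide along x, open to -x, closed by a green end stop (top at z 34 mm) with its face at x = +65 mm. Origin on the underside, below the channel's centre line; +x runs along the channel to the stop.
- clamp: Green bridge fixed on the bed: posts at y +-41 mm (12 mm wide), crossbar 26 mm (x) by 94 mm (y), underside 32 mm and top 44 mm above the bed. It carries a vertical brass thumbscrew on its z axis. Origin on the bed's top face below the screw axis, at fixture x = +35 mm, y = 0; axes parallel to the fixture's.
- screw_head (a point): Fixed point on the screw axis 76 mm above the bed, near the middle of the knurled brass head (upright cylinder 28 mm across, 20 mm tall, white radial mark on top). It does not follow the head, whose middle starts up to 2 mm above or below it and ends about 4 mm below it. At least 14 mm of free shaft between head and crossbar.
- screw_bore (a point): Fixed point where the screw enters the crossbar's top. Clockwise from above lowers the screw, head included, 1.6 mm per rad (10 mm a turn); its travel does not end during the work. Running free it takes about 0.06 Nm to turn. It stays where it is left. A grip of 60 to 100 N holds the head without slipping.
- foot_seat (a point): Fixed point on the screw axis at the blank's top (12 mm over the bed), where the screw's copper foot (26 mm across) seats and rubs. It starts 1 to 5 mm above. After touch its force grows about 27 N per rad and the torque about 0.3 Nm per rad while turning; just after a stop the wrist reads less, about 0.15 Nm above free running, in size, at 20 to 35 N. 12 to 50 N is well clamped, aim for 30.
- blank_nose (a point): Centre of the far (+x) end face of the loose brass blank, a bar 130 x 30 x 12 mm, 0.4 kg, lying flat in the channel; 6 mm above the bed's top. It starts 20 to 45 mm short of the stop. x along the bar towards the stop.
- blank_tail (a point): Centre of the near (-x) end face of the brass blank, 130 mm behind the nose; this face is free to push on (bed's top 6 mm below it, no rails beside it). Same axes.
- spool: Bystander: loose turned wooden spool, 44 mm across, 52 mm tall, standing; origin at its underside.
- tin: Bystander: loose open yellow tin, 68 mm across, 36 mm tall; origin at its underside.
- disc: Bystander: loose brass disc, 52 mm across, 6 mm thick, lying flat; origin at its underside.
Things that resemble listed ones, but are neither listed nor needed, are in the scene too. There is more than one size of the fixture; the job needs the largest. Of the things shaped like the part that bears blank_nose, the brass one is meant.

How it is judged:
By the outcome, as a careful person would: the job done as asked, in the order asked, and still so for the second after the job is handed in, with the robot touching nothing.
It also fails if it takes over 72 s, if anything falls off the work surface, if the arm or the gripper's body presses on something with over 40 N, if the wrist force passes 120 N, or if a joint passes its speed limit or range.

## Working session

There is one attempt and no reset: what is moved stays moved. The work goes in short steps, Python scripts to look and compute and a shell command to move; the robot and the scene stay as the last step left them, time stands still between calls to the robot, and variables do not carry over. Pictures are saved under pics/ and viewed, at most 10 in all, crops included, and the job is handed in when it is done.

```bash
mkdir -p pics; ls; cat > h.py <<'E'
from workcell import *
import numpy as np, cv2
from scipy.spatial.transform import Rotation as R
def c2w(im,p):
    Rm=cv2.Rodrigues(np.array(im["rvec"],float))[0]
    return Rm.T@(np.array(p,float)-np.array(im["tvec"],float).ravel())
def px2w(im,u,v,z=None):
    K=np.array(im["intrinsics"]);xd=np.array([(u-K[0,2])/K[0,0],(v-K[1,2])/K[1,1]])
    s=xd.copy()
    for _ in range(20): s=xd/(1+im["k1"]*(s@s))
    if z is None: d=im["z_map"][int(v),int(u)]; return c2w(im,[s[0]*d,s[1]*d,d])
    o=c2w(im,[0,0,0]);r=c2w(im,[s[0],s[1],1])-o
    return o+r*(z-o[2])/r[2]
def w2px(im,p):
    Rm=cv2.Rodrigues(np.array(im["rvec"],float))[0];c=Rm@np.array(p,float)+np.array(im["tvec"],float).ravel()
    s=c[:2]/c[2];s=s*(1+im["k1"]*(s@s));K=np.array(im["intrinsics"])
    return s*[K[0,0],K[1,1]]+[K[0,2],K[1,2]]
E
python3 - <<'E'
from h import *
for n in ("scene","top"):
    im=get_image(n); cv2.imwrite(f"pics/{n}0.png",im["pixels"][:,:,::-1])
    print(n,"cam",c2w(im,[0,0,0]).round())
    for q in ["fixture","clamp","screw_head","screw_bore","foot_seat","blank_nose","blank_tail","spool","tin","disc"]:
        try:
            for r in landmark_of(q,im)[:4]:
                w=c2w(im,r["at"]); print(q,round(r["p"],2),w.round(1),w2px(im,w).round())
        except Exception as e: print(q,e)
print(read_state())
E
```

```text
pics
scene cam [ 911. -443.  961.]
fixture 0.79 [8.346e+02 1.374e+02 5.000e-01] [444. 278.]
fixture 0.71 [381.6 182.4   1.2] [272. 168.]
clamp 0.93 [652.4 135.1  16.1] [365. 233.]
screw_head 0.59 [652.5 132.3  25.1] [365. 231.]
screw_head 0.37 [653.2 130.3  12.8] [364. 236.]
screw_bore 0.78 [653.5 135.1  57.7] [367. 222.]
screw_bore 0.65 [683.4 318.2  -3. ] [418. 187.]
screw_bore 0.36 [5.911e+02 2.665e+02 1.000e-01] [371. 183.]
foot_seat 0.8 [646.3 132.9  26.4] [363. 229.]
blank_nose 0.87 [ 497.2 -125.2    2.4] [229. 294.]
blank_nose 0.73 [649.1 132.9  21.5] [364. 231.]
blank_nose 0.69 [653.5 135.1  58.3] [367. 221.]
blank_nose 0.61 [650.  130.9  18.3] [363. 233.]
blank_tail 0.79 [571.7 -22.2   6.4] [290. 272.]
blank_tail 0.67 [524.8  98.   21.5] [304. 216.]
spool 0.65 [590.  267.4  -0. ] [371. 183.]
disc 0.7 [684.5 317.8  -3.9] [418. 187.]
top cam [532.  19. 744.]
fixture 0.92 [ 8.326e+02  1.328e+02 -7.000e-01] [261. 109.]
fixture 0.62 [386.7 185.2  -1.6] [220. 374.]
fixture 0.57 [614.1 122.7  -2. ] [263. 235.]
clamp 0.67 [649.2 132.2  19.3] [256. 212.]
screw_head 0.71 [647.1 133.8 
[... 518 characters left out ...]
ay([ 1.15290609,  0.47701214,  0.02240007,  1.55536725, -0.01147561,
        1.10932117, -0.08312224]), 'qd': array([-0.00021466, -0.00038238,  0.00041912,  0.0016306 ,  0.00120666,
       -0.00112556, -0.00231074]), 'joint_efforts': array([ 2.26198645e-04, -5.96350551e+01,  1.60580132e+00, -2.81550622e+01,
        1.22998990e-02,  1.71120952e-03,  4.79352775e-05]), 'position': array([ 205.7885505 , -642.89387888,  231.31362328]), 'tcp_rot': array([ 9.88030202e-01,  1.54260560e-01, -1.69611750e-06,  1.10687028e-05]), 'contact_force': array([0.01475898, 0.06763929, 0.25724839]), 'wrist_torque': array([0.02857803, 0.00023568, 0.0026224 ]), 'gripper_force': 0.0, 'grip_width': 85.16595167941271}
```

View pics/scene0.png

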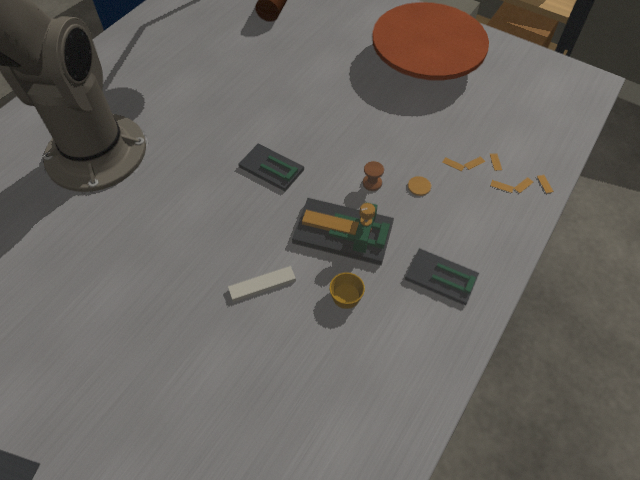

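View pics/top0.png

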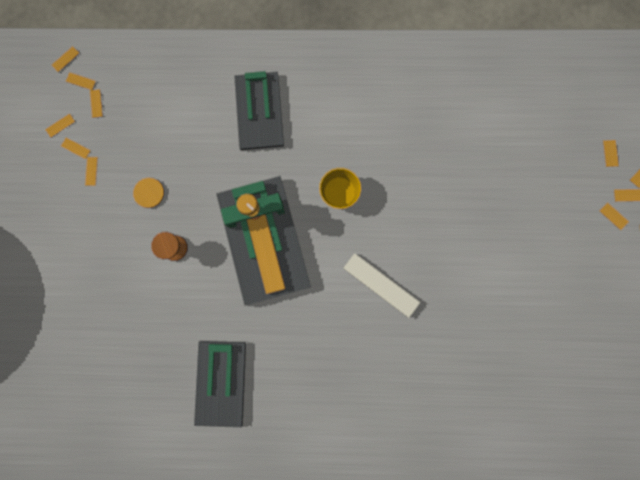

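The top view shows three fixtures: (263,240), (260,110) and (220,385). The one at (263,240) is clearly the largest, and it carries the bridge and screw. Of the two bars, the orange-brass one in the channel at (267,255) is meant, not the cream one at (382,286). I'll confirm both in a crop and fit the poses.

```bash
python3 - <<'E'
from h import *
im=get_image("top"); P=im["pixels"]; 
c=P[160:320,190:350][:,:,::-1]; cv2.imwrite("pics/crop1.png",cv2.resize(c,(600,600),interpolation=cv2.INTER_CUBIC))
hsv=cv2.cvtColor(P,cv2.COLOR_RGB2HSV)
V,U=np.mgrid[160:320,190:330]
W=np.array([[px2w(im,u+.0,v) for u in range(190,330)] for v in range(160,320)])
H=hsv[160:320,190:330]
Z=W[...,2]
bed=(Z>12)&(Z<23)&(H[...,1]<110)&(H[...,2]<110)
n,l,s,_=cv2.connectedComponentsWithStats(bed.astype(np.uint8)); 
pts=np.array([px2w(im,u,v,18)[:2] for v,u in zip(V[bed],U[bed])],np.float32)
print("bed",cv2.minAreaRect(pts), np.median(Z[bed]))
def show(name,m,z):
    p=np.array([px2w(im,u,v,z)[:2] for v,u in zip(V[m],U[m])],np.float32); print(name,len(p),np.median(Z[m]),cv2.minAreaRect(p)); 
org=(H[...,0]<25)&(H[...,1]>130)&(H[...,2]>120)
show("blank",org&(Z>24)&(Z<37),30)
show("head",org&(Z>85),104)
print("head z",np.percentile(Z[org&(Z>85)],[10,50,90]))
grn=(H[...,0]>60)&(H[...,0]<95)&(H[...,1]>110)
show("bar",grn&(Z>55)&(Z<68),62)
E
```

```text
bed ((604.9105224609375, 120.53327178955078), (188.87454223632812, 109.79578399658203), 16.474655151367188) 18.412430768948653
blank 1270 30.467261082728278 ((628.72412109375, 82.03662109375), (92.16954803466797, 218.50631713867188), 62.193763732910156)
head 272 105.2439742379847 ((619.6273193359375, 102.830810546875), (110.44290161132812, 145.68824768066406), 56.62773513793945)
head z [103.32538295 105.24397424 106.8923263 ]
bar 558 62.24340006381068 ((647.5459594726562, 131.88262939453125), (26.863393783569336, 91.23751831054688), 17.758087158203125)
```

View pics/crop1.png

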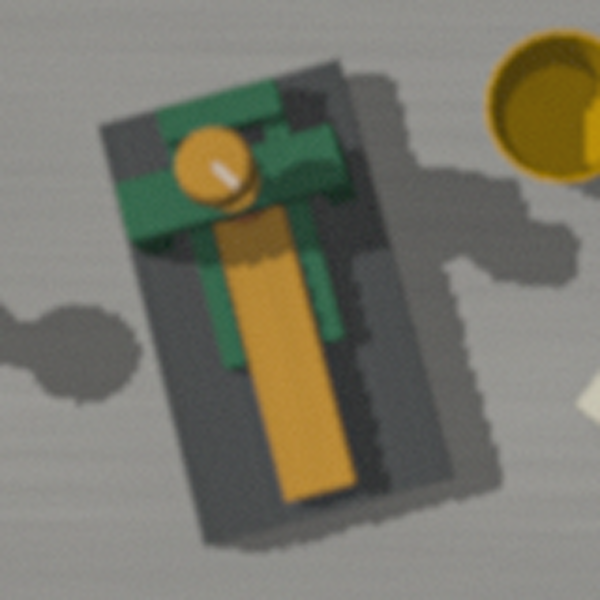

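The crop confirms it: the largest bed carries the bridge, the screw head (crop 212,165, white mark) and the brass bar, whose tail is at crop (320,495). The fitted fixture yaw is 16.5°, with its origin at about (614.5,123.4). Next I move behind the tail with the fingers shut.

```bash
python3 -m handwheel '[0.0816,-0.0475,0,0,0,0,0.0816,-0.0475,0,0,0,0,0.0816,-0.0475,0,0,0,0,0.0816,-0.0475,0,0,0,0,0.0816,-0.0475,0,0,0,0,0.0816,-0.0475,0,0,0,0,0.0816,-0.0475,0,0,0,0,0.0816,-0.0475,0,0,0,0,0.0816,-0.0475,0,0,0,0,0.0816,-0.0475,0,0,0,0,0.0816,-0.0475,0,0,0,0,0.0816,-0.0475,0,0,0,0,0.0816,-0.0475,0,0,0,0,0.0816,-0.0475,0,0,0,0]' 0
python3 -m handwheel '[0.011,-0.0855,0,0,0,0,0.011,-0.0855,0,0,0,0,0.011,-0.0855,0,0,0,0,0.011,-0.0855,0,0,0,0,0.011,-0.0855,0,0,0,0,0.011,-0.0855,0,0,0,0,0.011,-0.0855,0,0,0,0,0.011,-0.0855,0,0,0,0,0.011,-0.0855,0,0,0,0,0.011,-0.0855,0,0,0,0,0,0,0,0,0,0.014,0,0,0,0,0,0]'
cat > st.py <<'E'
from h import *
import sys
s=read_state(); p=s["position"];Rm=R.from_quat(s["tcp_rot"]).as_matrix()
print(s["time_s"],p.round(1),"q",s["qpos"].round(2),"F",s["contact_force"].round(2),"T",s["wrist_torque"].round(3),"w",round(s["grip_width"],1),round(s["gripper_force"],1))
print("yaw",np.degrees(np.arctan2(Rm[1,0],Rm[0,0])).round(2))
a=np.radians(16.5);d=p[:2]-[614.5,123.4];print("local",(d@[np.cos(a),np.sin(a)]).round(1),(d@[-np.sin(a),np.cos(a)]).round(1))
if len(sys.argv)>1:
    t=np.array(eval(sys.argv[1]));print("delta units",(Rm.T@(t-p)/400).round(4))
E
python3 st.py '[497.5,88.8,25]'
```

```text
time_s: 2.32
position: [561.0, -248.8, 231.6]
tcp_rot: [0.988, 0.154, 0.0, 0.0]
contact_force: [-0.1, -0.3, 0.4]
grip_width: 0.1
gripper_force: 0.0
time_s: 3.32
position: [497.2, 91.1, 231.6]
tcp_rot: [0.989, 0.145, 0.0, -0.0]
contact_force: [-0.1, -0.9, 0.5]
grip_width: 0.2
gripper_force: 0.0
3.3167 [497.2  91.1 231.6] q [ 0.    0.22 -0.35  1.93  0.09  1.   -1.67] F [-0.11 -0.9   0.49] T [-0.048  0.007  0.042] w 0.2 0.0
yaw 16.7
local -121.6 2.4
delta units [-0.0013  0.006   0.5165]
```

```bash
python3 -m handwheel '[0,0.006,0.086,0,0,0,0,0,0.086,0,0,0,0,0,0.086,0,0,0,0,0,0.086,0,0,0,0,0,0.086,0,0,0,0,0,0.06,0,0,0,0,0,0.0265,0,0,0,0,0,0,0,0,0]'
python3 st.py
python3 - <<'E'
from h import *
for n in ["top","scene"]:
    im=get_image(n)
    for r in landmark_of("blank_tail",im)[:3]:
        w=c2w(im,r["at"]); print(n,round(r["p"],2),w.round(1),w2px(im,w).round())
    if n=="scene": c=im["pixels"][180:280,250:410][:,:,::-1]; cv2.imwrite("pics/c2.png",cv2.resize(c,(800,500),interpolation=cv2.INTER_CUBIC))
E
```

```text
time_s: 3.98
position: [496.9, 84.8, 22.6]
tcp_rot: [0.99, 0.143, -0.002, 0.001]
contact_force: [0.5, -0.7, -0.6]
grip_width: 0.2
gripper_force: 0.0
3.9833 [496.9  84.8  22.6] q [-0.07  0.53 -0.27  2.09  0.26  0.56 -1.81] F [ 0.48 -0.71 -0.58] T [ 0.015 -0.004  0.042] w 0.2 0.0
yaw 16.42
local -123.7 -3.6
top 0.87 [570.8 -18.7   7.7] [348. 262.]
scene 0.82 [571.9 -22.9   6.8] [290. 273.]
scene 0.73 [524.3  95.9  20. ] [303. 217.]
scene 0.35 [589.  268.8  -1.2] [370. 183.]
```

View pics/c2.png

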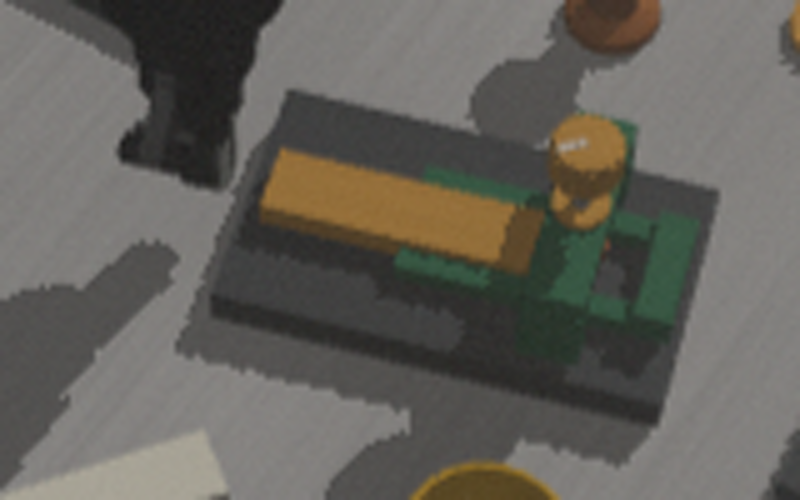

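The shut fingers stand just off the tail, at crop (180,170), clear of the bed. I'll centre them, then push slowly while watching the force.

```bash
python3 -m handwheel '[0,-0.009,-0.004,0,0,0,0.01,0,0,0,0,0,0.01,0,0,0,0,0,0.005,0,0,0,0,0,0.005,0,0,0,0,0,0.005,0,0,0,0,0,0.005,0,0,0,0,0,0.005,0,0,0,0,0,0.005,0,0,0,0,0,0.005,0,0,0,0,0]'
python3 st.py
python3 -m handwheel '[0.005,0,0,0,0,0,0.005,0,0,0,0,0,0.005,0,0,0,0,0,0.005,0,0,0,0,0,0.005,0,0,0,0,0,0.005,0,0,0,0,0,0.005,0,0,0,0,0]'
python3 st.py
```

```text
time_s: 5.02
position: [517.4, 95.9, 26.0]
tcp_rot: [0.99, 0.143, -0.001, 0.0]
contact_force: [-3.6, -0.7, 2.0]
grip_width: -0.1
gripper_force: 1.6
5.0167 [517.4  95.9  26. ] q [-0.08  0.54 -0.27  2.04  0.26  0.59 -1.82] F [-3.65 -0.72  1.97] T [-0.175  0.67  -0.013] w -0.1 1.6
yaw 16.49
local -100.9 1.2
time_s: 5.6
position: [532.0, 100.3, 26.3]
tcp_rot: [0.99, 0.143, 0.0, -0.0]
contact_force: [-0.9, -0.2, -0.3]
grip_width: 0.0
gripper_force: 0.8
5.6 [532.  100.3  26.3] q [-0.09  0.56 -0.27  2.01  0.25  0.61 -1.81] F [-0.89 -0.24 -0.32] T [-0.079  0.383  0.04 ] w 0.0 0.8
yaw 16.49
local -85.7 1.3
```

```bash
python3 -m handwheel '[0.004,0,0.003,0,0,0,0.004,0,0.003,0,0,0,0.003,0,0,0,0,0,0.003,0,0,0,0,0,0.003,0,0,0,0,0]'
python3 st.py
python3 -m handwheel '[0.002,0,0,0,0,0,0.002,0,0,0,0,0,0.002,0,0,0,0,0]'; python3 st.py|tail -1
python3 -m handwheel '[0.002,0,0,0,0,0,0.002,0,0,0,0,0]'; python3 st.py|tail -1
```

```text
time_s: 6.02
position: [538.6, 102.3, 23.8]
tcp_rot: [0.99, 0.143, 0.0, -0.0]
contact_force: [-1.5, -1.2, -1.4]
grip_width: 0.2
gripper_force: 0.8
6.0167 [538.6 102.3  23.8] q [-0.09  0.57 -0.27  1.99  0.26  0.61 -1.81] F [-1.48 -1.17 -1.37] T [-0.072  0.362  0.039] w 0.2 0.8
yaw 16.49
local -78.8 1.3
time_s: 6.27
position: [540.7, 102.9, 23.9]
tcp_rot: [0.99, 0.143, 0.0, -0.0]
contact_force: [-1.8, -0.5, -1.2]
grip_width: 0.2
gripper_force: 0.9
local -76.5 1.3
time_s: 6.43
position: [542.1, 103.3, 23.9]
tcp_rot: [0.99, 0.143, -0.0, 0.0]
contact_force: [-3.7, -1.0, -0.1]
grip_width: 0.0
gripper_force: 2.2
local -75.1 1.3
```

```bash
for i in 1; do python3 -m handwheel '[0.002,0,0,0,0,0,0.002,0,0,0,0,0]' | grep -E "force|pos"; python3 st.py|tail -1
python3 -m handwheel '[0.002,0,0,0,0,0,0.001,0,0,0,0,0]'| grep -E "force|pos"; python3 st.py|tail -1; done
```

```text
position: [542.2, 103.4, 23.7]
contact_force: [-7.4, -2.2, 5.8]
gripper_force: 4.1
local -75.0 1.3
position: [542.2, 103.3, 23.6]
contact_force: [-10.1, -2.6, 7.6]
gripper_force: 5.2
local -75.0 1.3
```

The blank is home: it stalled at local -75 and the force rose to 10 N. Back off, raise, move over the screw, and pre-rotate counter-clockwise (q7 falls as the tool turns clockwise).

```bash
python3 -m handwheel '[-0.01,0,0,0,0,0,-0.02,0,0,0,0,0,-0.02,0,0,0,0,0,0,0,-0.06,0,0,0,0,0,-0.09,0,0,0,0,0,-0.09,0,0,0,0,0,-0.08,0,0,0,0,0,0,0,0,0]' 1; python3 st.py '[648,132.5,150]'
python3 - <<'E'
from h import *
im=get_image("top")
for q in ("blank_tail","screw_head"):
    for r in landmark_of(q,im)[:3]: w=c2w(im,r["at"]); print(q,round(r["p"],2),w.round(1),w2px(im,w).round())
im=get_image("scene")
for q in ("blank_tail","screw_head"):
    for r in landmark_of(q,im)[:3]: w=c2w(im,r["at"]); print(q,round(r["p"],2),w.round(1),w2px(im,w).round())
c=im["pixels"][180:280,270:430][:,:,::-1]; cv2.imwrite("pics/c3.png",cv2.resize(c,(800,500),interpolation=cv2.INTER_CUBIC))
E
```

```text
time_s: 7.43
position: [529.5, 99.6, 158.4]
tcp_rot: [0.99, 0.143, 0.006, -0.0]
contact_force: [0.9, -0.1, -0.1]
grip_width: 85.4
gripper_force: 0.0
7.4333 [529.5  99.6 158.4] q [-0.03  0.36 -0.34  1.94  0.16  0.86 -1.73] F [ 0.91 -0.13 -0.14] T [ 0.037 -0.044  0.012] w 85.4 0.0
yaw 16.47
local -88.3 1.3
delta units [0.3072 0.0052 0.0247]
blank_tail 0.97 [572.7 -20.    5.6] [348. 261.]
blank_tail 0.3 [646.4 130.8  35. ] [255. 212.]
screw_head 0.95 [649.1 134.2  92.4] [247. 204.]
screw_head 0.4 [647.1 129.6  32.3] [256. 212.]
blank_tail 0.96 [552.9 104.6  21. ] [317. 220.]
blank_tail 0.85 [570.6 -22.8   7.1] [290. 272.]
blank_tail 0.74 [680.5 141.3  24.3] [379. 235.]
screw_head 0.85 [650.3 132.5  91.3] [367. 212.]
```

View pics/c3.png

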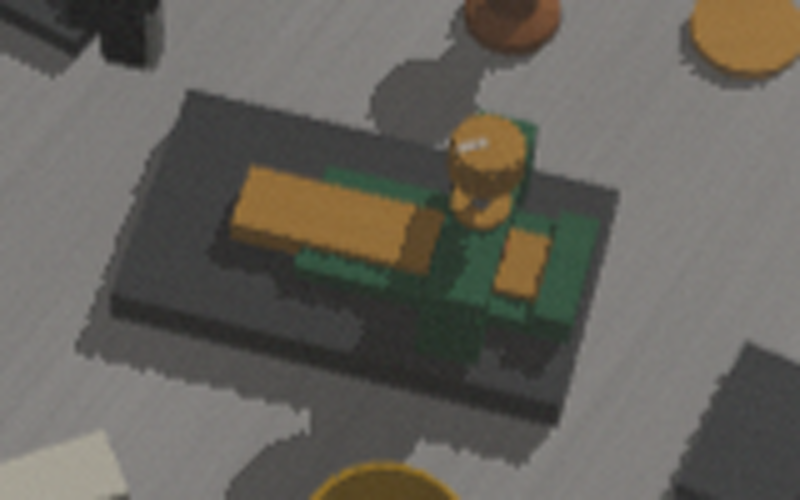

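The nose now sits flush against the stop (crop 545,265). Moving over the screw at about (648.6,133) and rotating.

```bash
python3 -m handwheel '[0.077,0.001,0,0,0,-0.078,0.072,-0.0085,0,0,0,-0.078,0,0,0,0,0,-0.078,0,0,0,0,0,-0.078,0,0,0,0,0,-0.078,0,0,0,0,0,-0.078,0,0,0,0,0,-0.078,0,0,0,0,0,-0.078,0,0,0,0,0,-0.078,0,0,0,0,0,-0.078,0,0,0,0,0,-0.078,0,0,0,0,0,-0.078,0,0,0,0,0,-0.078,0,0,0,0,0,-0.078,0,0,0,0,0,-0.078,0,0,0,0,0,-0.078,0,0,0,0,0,-0.078,0,0,0,0,0,-0.078]' >/dev/null
python3 -m handwheel '[0,0,0,0,0,-0.078,0,0,0,0,0,-0.078,0,0,0,0,0,-0.078,0,0,0,0,0,-0.078,0,0,0,0,0,-0.078,0,0,0,0,0,-0.078,0,0,0,0,0,-0.078,0,0,0,0,0,-0.078,0,0,0,0,0,-0.078,0,0,0,0,0,-0.078,0,0,0,0,0,-0.078,0,0,0,0,0,-0.078,0,0,0,0,0,-0.078,0,0,0,0,0,-0.078,0,0,0,0,0,0,0,0,0,0,0,0]' >/dev/null
python3 st.py '[648.6,133,76]'
```

```text
10.5667 [579.8 121.4 150.7] q [ 0.5   0.74 -1.18  1.78  0.75  1.16  1.71] F [-0.73 -0.85 -0.65] T [-0.045 -0.023  0.023] w 85.3 0.0
yaw -119.07
local -33.9 7.9
delta units [-0.1091 -0.1368  0.1864]
```

```bash
python3 -m handwheel '[-0.027,-0.034,0,0,0,0,-0.027,-0.034,0,0,0,0,-0.027,-0.034,0,0,0,0,-0.027,-0.034,0,0,0,0,0,0,0,0,0,0]' >/dev/null
python3 st.py '[648.6,133,76]'
```

```text
10.9833 [651.2 133.2 151.4] q [ 0.41  0.82 -1.13  1.6   0.78  1.23  1.76] F [-0.29 -0.59 -0.32] T [0.021 0.019 0.016] w 85.1 0.0
yaw -119.17
local 38.0 -1.0
delta units [0.004  0.0055 0.1884]
```

```bash
python3 -m handwheel '[0.004,0.0055,0.04,0,0,0,0,0,0.05,0,0,0,0,0,0.05,0,0,0,0,0,0.045,0,0,0,0,0,0,0,0,0]' >/dev/null
python3 st.py '[648.6,133,76]'
python3 - <<'E'
from h import *
im=get_image("scene")
c=im["pixels"][160:260,290:450][:,:,::-1]; cv2.imwrite("pics/c4.png",cv2.resize(c,(800,500),interpolation=cv2.INTER_CUBIC))
E
```

```text
11.4 [642.9 131.   73. ] q [ 0.39  0.89 -1.07  1.67  0.86  1.13  1.71] F [ 0.14 -0.43 -0.35] T [-0.005  0.06  -0.034] w 85.5 0.0
yaw -118.9
local 29.4 -0.8
delta units [-0.0112 -0.0101 -0.0076]
```

View pics/c4.png

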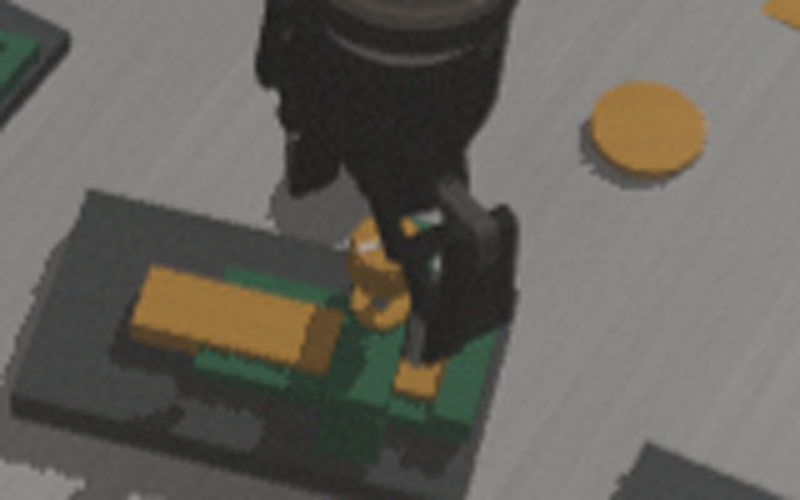

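The head (crop 385,265) stands between the fingers. I'll correct the 6 mm offset first, then close.

```bash
python3 -m handwheel '[-0.0112,-0.0101,-0.0076,0,0,0,0,0,0,0,0,0]' >/dev/null
python3 st.py '[648.6,133,76]'
```

```text
11.6167 [653.4 135.6  82.9] q [ 0.38  0.89 -1.07  1.64  0.85  1.14  1.72] F [-0.01  0.12  1.21] T [ 0.018 -0.026  0.018] w 85.7 0.0
yaw -118.91
local 40.8 0.7
delta units [0.0117 0.0074 0.0172]
```

```bash
python3 -m handwheel '[0,0,0,0,0,0,0,0,0,0,0,0,0,0,0,0,0,0]' >/dev/null
python3 st.py '[648.6,133,76]'
```

```text
11.8667 [652.1 134.7  81.7] q [ 0.38  0.89 -1.07  1.64  0.85  1.14  1.72] F [-0.26  0.39  0.5 ] T [ 0.029 -0.007  0.017] w 85.4 0.0
yaw -118.88
local 39.3 0.2
delta units [0.008  0.0056 0.0141]
```

```bash
python3 -m handwheel '[0.004,0.003,0.007,0,0,0,0.004,0.003,0.007,0,0,0,0,0,0,0,0,0,0,0,0,0,0,0,0,0,0,0,0,0]' >/dev/null
python3 st.py '[648.6,133,76]'
```

```text
12.2833 [648.1 132.9  75.3] q [ 0.39  0.9  -1.07  1.66  0.86  1.13  1.71] F [-0.22 -0.24 -0.18] T [ 0.038 -0.008 -0.059] w 85.4 0.0
yaw -118.88
local 34.9 -0.5
delta units [-0.0009 -0.0009 -0.0019]
```

Good. Close.

```bash
python3 -m handwheel '[0,0,0,0,0,0,0,0,0,0,0,0,0,0,0,0,0,0,0,0,0,0,0,0,0,0,0,0,0,0,0,0,0,0,0,0]' 0 >/dev/null
python3 st.py '[648.6,133,76]'
```

```text
12.7833 [648.4 132.9  75.6] q [ 0.39  0.89 -1.07  1.66  0.86  1.13  1.71] F [ 0.11 -0.71  1.9 ] T [-0.087  0.02  -0.057] w 26.3 58.8
yaw -118.88
local 35.2 -0.5
delta units [-0.0005 -0.0003 -0.0009]
```

```bash
python3 -m handwheel '[0,0,0.0002,0,0,0.032,0,0,0.0002,0,0,0.032,0,0,0.0002,0,0,0.032,0,0,0.0002,0,0,0.032,0,0,0.0002,0,0,0.032,0,0,0.0002,0,0,0.032]' >/dev/null
python3 st.py '[648.6,133,75.4]'
```

```text
13.2833 [648.3 133.   75.2] q [ 0.36  0.87 -1.01  1.66  0.81  1.1   1.44] F [-0.29 -0.46  1.67] T [-0.106  0.086  0.06 ] w 26.5 59.0
yaw -136.29
local 35.1 -0.3
delta units [-0.0005 -0.0006 -0.0006]
```

```bash
python3 -m handwheel '[0,0,0.0004,0,0,0.064,0,0,0.0004,0,0,0.064,0,0,0.0004,0,0,0.064,0,0,0.0004,0,0,0.064,0,0,0.0004,0,0,0.064]' >/dev/null
python3 st.py '[648.6,133,74.4]'
python3 -m handwheel '[0,0,0.0004,0,0,0.064,0,0,0.0004,0,0,0.064,0,0,0.0004,0,0,0.064]' >/dev/null
python3 st.py '[648.6,133,74]'
```

```text
13.7 [648.1 133.4  74.3] q [ 0.31  0.82 -0.92  1.66  0.74  1.04  0.98] F [-0.95  0.04  1.16] T [0.052 0.133 0.114] w 26.4 58.9
yaw -165.21
local 35.0 0.0
delta units [-0.001  -0.0012 -0.0002]
13.95 [648.  133.6  73.9] q [ 0.28  0.79 -0.86  1.66  0.69  1.01  0.71] F [-0.79  0.59  0.35] T [0.165 0.144 0.012] w 26.4 58.9
yaw 177.52
local 35.1 0.2
delta units [-0.0014 -0.0013 -0.0004]
```

```bash
for k in 1; do 
python3 -m handwheel '[0,0,0.0003,0,0,0.045,0,0,0.0003,0,0,0.045,0,0,0.0003,0,0,0.045]' >/dev/null; python3 st.py |head -2
python3 -m handwheel '[0,0,0.0003,0,0,0.045,0,0,0.0003,0,0,0.045,0,0,0.0003,0,0,0.045]' >/dev/null; python3 st.py |head -2
python3 -m handwheel '[0,0,0.0003,0,0,0.045,0,0,0.0003,0,0,0.045,0,0,0.0003,0,0,0.045]' >/dev/null; python3 st.py |head -2
done
```

```text
14.2 [648.1 133.7  73.5] q [ 0.25  0.77 -0.82  1.67  0.65  0.99  0.52] F [-0.51  0.92  1.49] T [0.157 0.125 0.042] w 26.2 58.9
yaw 165.46
14.45 [648.1 133.9  73.2] q [ 0.22  0.76 -0.77  1.67  0.62  0.97  0.34] F [-0.12  1.13  0.63] T [ 0.215 -0.016  0.089] w 26.1 58.9
yaw 153.32
14.7 [648.2 134.   72.9] q [ 0.2   0.74 -0.73  1.67  0.58  0.96  0.15] F [0.65 1.96 0.27] T [ 0.252 -0.013  0.032] w 26.4 58.9
yaw 141.17
```

```bash

python3 -m handwheel '[0,0,0.0003,0,0,0.045,0,0,0.0003,0,0,0.045,0,0,0.0003,0,0,0.045]' >/dev/null; python3 st.py |head -2
python3 -m handwheel '[0,0,0.0003,0,0,0.045,0,0,0.0003,0,0,0.045,0,0,0.0003,0,0,0.045]' >/dev/null; python3 st.py |head -2
python3 -m handwheel '[0,0,0.0003,0,0,0.045,0,0,0.0003,0,0,0.045]' >/dev/null; python3 st.py '[648.6,133,72]'
```

```text
14.95 [648.3 134.2  72.5] q [ 0.17  0.73 -0.68  1.67  0.54  0.94 -0.04] F [0.31 1.63 0.22] T [ 0.273 -0.132  0.069] w 26.2 58.9
yaw 129.03
15.2 [648.4 134.2  72.2] q [ 0.14  0.71 -0.63  1.67  0.51  0.92 -0.22] F [1.28 1.24 0.37] T [ 0.393 -0.184  0.036] w 26.5 58.9
yaw 116.88
15.3667 [648.5 134.3  72. ] q [ 0.12  0.71 -0.6   1.68  0.48  0.91 -0.34] F [1.25 1.61 0.79] T [ 0.384 -0.255  0.088] w 26.6 58.9
yaw 108.78
local 35.7 0.8
delta units [-0.0031 -0.0008 -0.0001]
```

```bash

python3 -m handwheel '[-0.001,0,0.0003,0,0,0.045,0,0,0.0003,0,0,0.045,0,0,0.0003,0,0,0.045]' >/dev/null; python3 st.py |head -2
python3 -m handwheel '[0,0,0.0003,0,0,0.045,0,0,0.0003,0,0,0.045]' >/dev/null; python3 st.py |head -2
python3 -m handwheel '[0,0,0.0003,0,0,0.045,0,0,0.0003,0,0,0.045]' >/dev/null; python3 st.py |head -2
```

```text
15.6167 [648.7 134.3  71.6] q [ 0.09  0.69 -0.55  1.68  0.44  0.89 -0.53] F [0.64 2.14 0.87] T [ 0.401 -0.262  0.03 ] w 26.3 58.9
yaw 96.64
15.7833 [648.8 134.3  71.5] q [ 0.06  0.69 -0.52  1.68  0.42  0.89 -0.65] F [1.06 2.05 0.01] T [ 0.497 -0.288  0.095] w 26.2 58.9
yaw 88.55
15.95 [648.9 134.3  71.3] q [ 0.04  0.68 -0.49  1.68  0.39  0.88 -0.77] F [1.72 1.19 0.62] T [ 0.434 -0.312  0.153] w 26.5 58.9
yaw 80.45
```

```bash

python3 -m handwheel '[0,0,0.0003,0,0,0.045,0,0,0.0003,0,0,0.045]' >/dev/null; python3 st.py |head -2
python3 -m handwheel '[0,0,0.0003,0,0,0.045]' >/dev/null; python3 st.py |head -2
python3 -m handwheel '[0,0,0.0003,0,0,0.045]' >/dev/null; python3 st.py |head -2
```

```text
16.1167 [649.1 134.2  71.1] q [ 0.02  0.67 -0.45  1.68  0.36  0.87 -0.89] F [2.53 2.73 0.84] T [ 0.39  -0.339  0.17 ] w 26.3 58.9
yaw 72.35
16.2 [649.1 134.2  71. ] q [ 0.01  0.67 -0.44  1.68  0.35  0.86 -0.95] F [1.33 1.8  1.08] T [ 0.376 -0.308  0.212] w 26.3 59.0
yaw 68.31
16.2833 [649.2 134.2  71. ] q [-0.    0.67 -0.42  1.69  0.34  0.86 -1.01] F [1.55 1.8  1.22] T [ 0.354 -0.298  0.211] w 26.8 59.0
yaw 64.26
```

Contact is clear: the torque is rising by about 0.3 Nm/rad, with touch near yaw 93°. Aim for about 0.38 Nm while turning.

```bash

python3 -m handwheel '[0,0,0.0003,0,0,0.045,0,0,0.0003,0,0,0.045]' >/dev/null; python3 st.py |head -2
python3 -m handwheel '[0,0,0.0003,0,0,0.045]' >/dev/null; python3 st.py |head -2
python3 -m handwheel '[0,0,0.0003,0,0,0.045,0,0,0.0003,0,0,0.045]' >/dev/null; python3 st.py |head -2
```

```text
16.45 [649.2 134.2  70.8] q [-0.03  0.66 -0.38  1.69  0.31  0.85 -1.13] F [1.24 1.18 1.85] T [ 0.315 -0.364  0.255] w 26.4 59.0
yaw 56.16
16.5333 [649.3 134.1  70.7] q [-0.04  0.66 -0.37  1.69  0.3   0.85 -1.19] F [1.67 1.03 1.38] T [ 0.291 -0.346  0.283] w 26.4 59.0
yaw 52.12
16.7 [649.3 134.1  70.5] q [-0.06  0.65 -0.33  1.69  0.27  0.84 -1.31] F [2.08 1.36 2.21] T [ 0.235 -0.312  0.35 ] w 26.3 59.1
yaw 44.03
```

```bash

python3 -m handwheel '[0,0,0.0003,0,0,0.045,0,0,0.0003,0,0,0.045]' >/dev/null; python3 st.py |head -2
python3 -m handwheel '[0,0,0,0,0,0,0,0,0,0,0,0,0,0,0,0,0,0]' >/dev/null; python3 st.py |head -2
```

```text
16.8667 [649.4 134.   70.4] q [-0.09  0.65 -0.3   1.69  0.24  0.83 -1.43] F [1.6  0.58 2.9 ] T [ 0.186 -0.32   0.321] w 26.2 59.1
yaw 35.93
17.1167 [649.4 133.9  70.3] q [-0.09  0.65 -0.3   1.69  0.24  0.84 -1.43] F [2.35 3.74 4.69] T [ 0.649 -0.564 -0.118] w 26.2 59.2
yaw 36.15
```

```bash

python3 -m handwheel '[0,0,0,0,0,0,0,0,0,0,0,0]' >/dev/null; python3 st.py |head -2
python3 -m handwheel '[0,0,0,0,0,0.03]' >/dev/null; python3 st.py |head -2
python3 -m handwheel '[0,0,0.0002,0,0,0.03]' >/dev/null; python3 st.py |head -2
```

```text
17.2833 [649.4 133.9  70.3] q [-0.08  0.65 -0.3   1.69  0.24  0.84 -1.43] F [3.03 3.85 5.46] T [ 0.678 -0.589 -0.055] w 26.5 59.3
yaw 36.12
17.3667 [649.4 133.8  70.3] q [-0.09  0.65 -0.29  1.69  0.23  0.83 -1.47] F [3.31 3.04 4.98] T [ 0.69  -0.592  0.429] w 26.5 59.3
yaw 33.47
17.45 [649.4 133.8  70.2] q [-0.1   0.65 -0.28  1.69  0.22  0.83 -1.51] F [2.98 3.46 6.2 ] T [ 0.608 -0.614  0.366] w 26.4 59.4
yaw 30.67
```

The torque while turning is about 0.4 Nm, roughly 1.05 rad past touch, so about 29 N. Release and lift.

```bash
python3 -m handwheel '[0,0,0,0,0,0,0,0,0,0,0,0,0,0,0,0,0,0,0,0,0,0,0,0,0,0,0,0,0,0]' 1 >/dev/null; python3 st.py
python3 -m handwheel '[0,0,-0.02,0,0,0,0,0,-0.04,0,0,0,0,0,-0.07,0,0,0,0,0,-0.08,0,0,0,0,0,-0.08,0,0,0,0,0,0,0,0,0,0,0,0,0,0,0]' >/dev/null
python3 st.py
python3 -m handwheel '[-0.08,0,0,0,0,0,-0.08,0,0,0,0,0,-0.08,0,0,0,0,0,-0.06,0,0,0,0,0,0,0,0,0,0,0,0,0,0,0,0,0]' >/dev/null
python3 - <<'E'
from h import *
im=get_image("scene")
for q in ("blank_tail","spool","tin","disc"):
    for r in landmark_of(q,im)[:2]: w=c2w(im,r["at"]); print(q,round(r["p"],2),w.round(1),w2px(im,w).round())
c=im["pixels"][150:300,250:450][:,:,::-1]; cv2.imwrite("pics/c5.png",cv2.resize(c,(800,600),interpolation=cv2.INTER_CUBIC))
E
```

```text
17.8667 [647.7 132.   68.7] q [-0.1   0.65 -0.28  1.7   0.22  0.83 -1.51] F [ 0.86 -0.16  0.5 ] T [-0.004 -0.009  0.036] w 84.6 0.0
yaw 30.64
local 34.3 -1.2
18.45 [649.7 133.  188.4] q [-0.08  0.51 -0.3   1.61  0.17  1.04 -1.47] F [ 0.51  0.05 -0.58] T [ 0.029  0.014 -0.055] w 85.4 0.0
yaw 30.62
local 36.5 -0.8
blank_tail 0.66 [571.5 -25.3   5.5] [289. 274.]
blank_tail 0.64 [554.  105.3  18.1] [318. 221.]
spool 0.76 [588.8 270.2  -1.5] [371. 182.]
tin 0.84 [ 6.906e+02 -6.000e-01 -2.300e+00] [347. 295.]
disc 0.58 [684.  316.5  -1.5] [418. 187.]
```

View pics/c5.png

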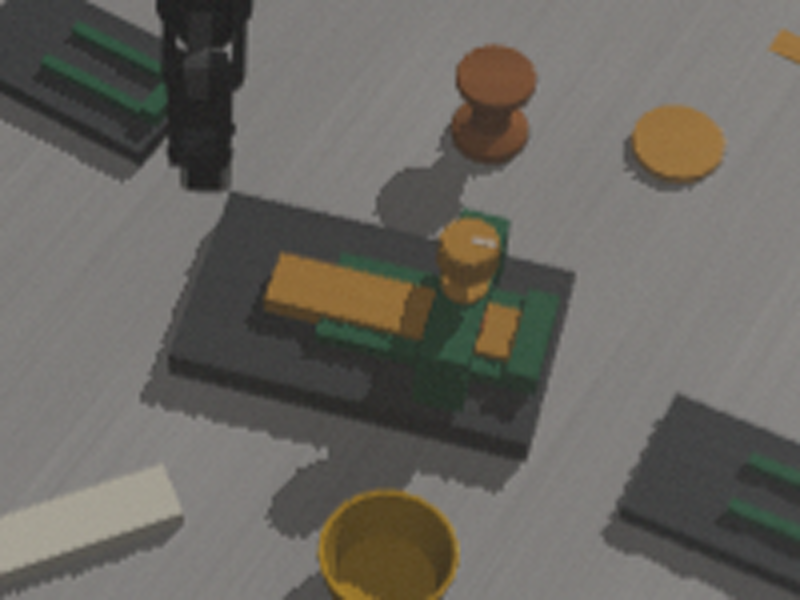

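The head is lower with its mark turned (crop 483,242), the blank is still against the stop (crop 515,330), and the spool, tin and disc haven't moved. Handing in.

```bash
python3 -c "
from workcell import *
print(close_job())"
```

```text
the job is handed in; nothing more can be done
None
```

I pushed the blank home against the stop, turned the thumbscrew clockwise to finger-tight (about 29 N, estimated from turning torque and angle past touch), let go with the spool, tin and disc where they were, and handed the job in at about 19 s; no verdict was returned.

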